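# Seat and latch the keratometer's check ball

## Robot

A 7-joint arm with a two-finger parallel gripper is mounted at the origin on the work surface. World frame = base frame: x ahead of the robot, y to its left, z up, the work surface at z = 0. Lengths are in mm, angles in rad, forces in N, time in s.
With the tool pointing down it reaches from about 425 to 975 mm from the base axis. Payload 16.7 kg.
Tool frame: the origin (TCP) lies between the finger pads; the fingertips stand 22 mm ahead of it and the grasp point (between the pads) lies 3 mm ahead of it (r.tip_extent is the z of the fingertips in the tool frame, in mm); z points along the fingers, y is the line along which they close (so a half turn about z gives the same grasp; the last joint's range is limited). The gripper opens to 85 mm and grips with 20 to 120 N. Pads are 22 mm wide; open, the fingers measure 114 mm over their backs; the gripper's body (76 mm by 85 mm) begins 54 mm behind the grasp point. The pads swing forward as they close: fully open they stand 13 mm farther back than shut.
Start: joints at [1.093, 0.426, 0.074, 1.606, -0.034, 1.111, -0.067], TCP at [217.93, -638.815, 253.302] pointing down, gripper open.
Joint ranges: [-2.85, 2.85], [-0.5, 2.14], [-1.23, 1.37], [0.21, 2.46], [-1.02, 4.16], [0.16, 2.05], [-2.73, 2.73]. Speed limits (rad/s): [1.89, 1.89, 2.39, 2.39, 3.01, 3.01, 3.01].

## Interface

Orientations are given as a unit quaternion [x, y, z, w].
In Python, from rig import sensors, grab_frame, calibration, order, r gives the robot as it stands.
- The arm moves only by the tool carry_out, never from a script. Its argument "motion" is a list of rows, each an object with "linear": the shift along the tool's x, y, z normalised to -1 to 1, where 1 is 20 cm, a list of three; "rotation": the turn, a rotation vector about the tool's x, y, z normalised to -1 to 1, where 1 is 120 degrees, a list of three. In form: [{"linear": [tx, ty, tz], "rotation": [rx, ry, rz]}, ...]. A call has 1 to 12 rows; each row shifts and turns the commanded pose from where the row before left it, along the tool's axes as they then stand; what a row does not reach is not made up. A row lasts 1/12 s, in which the tool goes at most 41.7 mm and 7.16 degrees, less where a joint would pass 70% of its speed; a pose out of reach is approached as far as the arm can. A call with a number of a shift or a turn outside -1 to 1 is refused whole. A call with a gripper value outside its range is refused whole. "gripper" is the closure, from -1 (fully open) to 1 (shut), set as the call begins (left out, the last holds). The fingers move at their own pace and stop on an object; "newtons" is the grip in N (left out, the last holds). Time passes only in rows, so rows that do not move let the fingers close. It gives the time, the measured TCP pose, the force, the opening and the grip force at its end, in the units of the state.
- sensors.get_state(): the state, without advancing time (a new reading comes with each control period).
- grab_frame(name): name is "side" or "top" or "wrist"; returns (picture, depth): 400x640x3 uint8, red, green, blue; 400x640 float32, mm along the optical axis (not along the pixel's ray), 0 where there is no reading.
- calibration(name): a dict with "fx", "fy", "cx", "cy" (pixels), "distortion" ([k1, k2, p1, p2, k3] as OpenCV has them; the pictures are not rectified), "rvec" (rotation vector, rad) and "tvec" (3), from world to camera coordinates, as OpenCV has them. Camera axes: x right, y down, z forward; pixel columns grow to the right and rows downward; lengths in mm; the calibration is good to about 2 mm. A picture is of the moment at which its call begins: read the wrist's pose just before it. calibration takes no time and is no camera call; for the wrist camera it gives the pose at the moment of the call.
- order.sign_off(): hands the job in; it is judged then, once.
The state is a dict: "t": time; "qpos": joint angles; "joint_velocities": joint speeds; "tau": joint torques, N m; "ee_pos": TCP position; "eef_rot": TCP orientation; "ft_force": force on the tool from outside, world axes, zero at the start; "ft_torque": the same for the moment, N m; "gripper_width": finger opening in mm; "gripper_force": force on a finger pad.
Only numpy, scipy, OpenCV 4.12 (cv2) and the standard library are available. Lean on these libraries where they do the work, as an engineer would, in place of code of your own. Each camera call takes 0.05 s, during which the arm holds its last target. There are 200 camera calls.

## Task

On the eye-clinic bench, push the blue holder with the steel check ball along the table, never lifting it or touching its ball, into the corner of the dark L-shaped stop until it sits flush against both arms, its long side along the longer arm. Then push the red-pinned latch round until it is fully closed across the holder's near side. Leave everything else on the table where it is.

Things in the scene. Friction and masses are not known exactly. Their poses are not given: they have to be found in the camera images.
- holder: Blue rectangular block, loose, 70 (x) by 100 (y) by 28 mm high, about 0.46 kg, with a short black post and a steel ball on top (see holder_ball). Origin: centre of its underside; z up; at the start its x axis points away from the robot to within 0.35 rad.
- holder_ball: The black post (12 mm diameter) and polished steel ball (24 mm diameter) fixed at the middle of the holder's top; origin at the foot of the post, 28 mm above the table; the ball's top is 66 mm above the table. Not to be touched.
- stop: Dark steel L-shaped stop fixed to the bare table, 30 mm high, walls 22 mm thick. Origin: inner corner at table height; x points roughly away from the robot. Inner face of the longer arm: plane x = 0, y 0 to 130 mm (wall on the +x side). Inner face of the shorter arm: plane y = 0, x 0 to -65 mm (wall on the -y side). The seated holder fills x -70 to 0, y 0 to 100 mm.
- latch_hinge (a point): The latch's upright hinge axis, near the free end of the shorter arm, fixed at x -78, y -12 mm in the stop's frame, 17 mm above the table; the hinge boss is 18 mm in diameter, 27 mm high.
- latch (a joint): Latch angle: an aluminium bar 12 mm wide, 10 to 24 mm above the table, turns level, 88 mm long from its axis. 0: closed at its end stop, pointing along the stop's +y, 2 mm clear of the seated holder. Grows anticlockwise from above: at 1.57 it points along the stop's -x; limit 2.6. Starts at 1.6 to 2.2, stays where left; about 1 N at the pin moves it.
- latch_pin (a point): Top of the red upright pin (12 mm diameter) on the latch bar, 80 mm from the hinge axis, 50 mm above the table.
- spare: Bystander: a holder of the same shape and size, but with a yellow block and a black ball; loose. Origin: centre of its underside.
- bottle: Bystander: white bottle, 52 mm diameter, 130 mm high; origin: centre of its underside.
- jar: Bystander: amber glass jar with white cap, 68 mm diameter, 80 mm high; origin: centre of its underside.
- mug: Bystander: white mug, 80 mm diameter, 90 mm high, handle at +y; origin: centre of its underside.
- driver: Bystander: screwdriver with orange handle, 140 mm long, lying along its x axis; origin under its middle.
- lens: Bystander: brass lens ring, 38 mm diameter, 6 mm high, lying flat; origin: centre of its underside.
Mind the look-alikes: they are no part of the job. What is meant by the holder is not purple, and is the smaller of those in its own colour. Of the things that look like the stop, the middle-sized one is meant.

How it is judged (in metres and radians):
On the way, in this order (a step that is already met when the one before it is completed fails the run):
1. the holder sits flush in the corner of the stop, the latch still open (x of holder in the frame of stop between -0.04 and -0.03 m and y of holder in the frame of stop between 0.045 and 0.055 m and angle between the x axis of holder and the x axis of stop, either way round below 0.06 rad and height (world z) of holder below 0.004 m and angle between holder's own z axis and vertical below 0.05 rad and value of joint latch above 1 rad and linear speed of holder below 0.02 m/s), for 0.2 s.
2. the latch is fully closed (value of joint latch below 0.1 rad), for 0.2 s.
At the end, for the whole second after the job is handed in: The holder rests on the table in the corner of the stop, within 5 mm of touching each arm and square to it within 0.06 rad, and the latch is closed to within 0.1 rad; the latch was closed only after the holder was seated (x of holder in the frame of stop between -0.04 and -0.03 m and y of holder in the frame of stop between 0.045 and 0.055 m and angle between the x axis of holder and the x axis of stop, either way round below 0.06 rad and height (world z) of holder below 0.004 m and angle between holder's own z axis and vertical below 0.05 rad and value of joint latch below 0.1 rad and linear speed of holder below 0.01 m/s).
It fails at once if the holder is lifted or tipped (height (world z) of holder above 0.008 m or angle between holder's own z axis and vertical above 0.15 rad).
It fails at once if the check ball or its post is touched (contact force between anything else and holder_ball above 0.5 N).
It fails at once if a bystander is moved by more than 15 mm (distance of any of spare, bottle, jar, mug, driver, lens from where it was at the start of the episode above 0.015 m).
It also fails if it takes over 69 s, if anything falls off the work surface, if the arm or the gripper's body presses on something with over 40 N, if the wrist force passes 120 N, or if a joint passes its speed limit or range.

## Working session

There is one attempt and no reset: what is moved stays moved. The work goes in short steps, Python scripts to look and compute and a tool call to move; the robot and the scene stay as the last step left them, time stands still between calls to the robot, and variables do not carry over. Pictures are saved under pics/ and viewed, at most 10 in all, crops included, and the job is handed in when it is done.

Besides the shell and the picture viewer there is one more tool, called in YAML: its name, and indented under it one key for each argument. carry_out: Moves the arm, as the interface text tells. Scaled input: -1 to 1 covers 20 cm each way for a shift and 120 degrees each way for a turn. Its arguments: {"type":"object","properties":{"motion":{"type":"array","items":{"type":"object","properties":{"linear":{"type":"array","items":{"type":"number"}},"rotation":{"type":"array","items":{"type":"number"}}}}},"gripper":{"type":"number"},"newtons":{"type":"number"}},"required":["motion"]}

```bash
ls; mkdir -p pics; python3 - <<'E'
from rig import sensors, grab_frame, calibration, r
import cv2,numpy as np
s=sensors.get_state();print(s)
for n in("top","side"):
    p,d=grab_frame(n);cv2.imwrite(f"pics/{n}0.png",p[:,:,::-1]);np.save(f"pics/{n}0.npy",d);print(n,calibration(n))
print(r.tip_extent)
E
```

```text
pics
{'t': 0.0, 'qpos': array([ 1.09249348,  0.42674945,  0.07384819,  1.60659552, -0.03406679,
        1.1107795 , -0.06713397]), 'joint_velocities': array([-0.00040611, -0.00144191, -0.00036245, -0.00109588,  0.00127742,
       -0.0018645 ,  0.00206009]), 'tau': array([ 3.46441848e-03, -9.49834299e+01,  3.76182273e+00, -4.63509035e+01,
        1.92171230e-02,  1.02008111e-02,  8.14537702e-05]), 'ee_pos': array([ 217.81399696, -638.50351784,  252.60393382]), 'eef_rot': array([ 9.86520229e-01,  1.63638116e-01, -1.64875290e-04, -6.14777146e-04]), 'ft_force': array([-0.52556492, -0.80057279, -0.24459007]), 'ft_torque': array([ 0.01546285, -0.02477511,  0.01337957]), 'gripper_force': 0.0, 'gripper_width': 85.44314869705266}
top {'fx': 438.3943988588995, 'fy': 438.3943988588995, 'cx': 321.0414833153712, 'cy': 203.21721157394222, 'distortion': array([-0.04459864,  0.        ,  0.        ,  0.        ,  0.        ]), 'rvec': array([ 2.1113639 , -2.17181166,  0.10921549]), 'tvec': array([   6.44575901,  527.68550456, 1108.72969489])}
side {'fx': 380.59997399250807, 'fy': 380.59997399250807, 'cx': 322.95833461529395, 'cy': 197.31228273251463, 'distortion': array([-0.00713124,  0.        ,  0.        ,  0.        ,  0.        ]), 'rvec': array([ 2.38566373, -0.33234151,  0.13795673]), 'tvec': array([-495.19265494,  114.24449869,  934.99150473])}
22.0
```

View pics/top0.png

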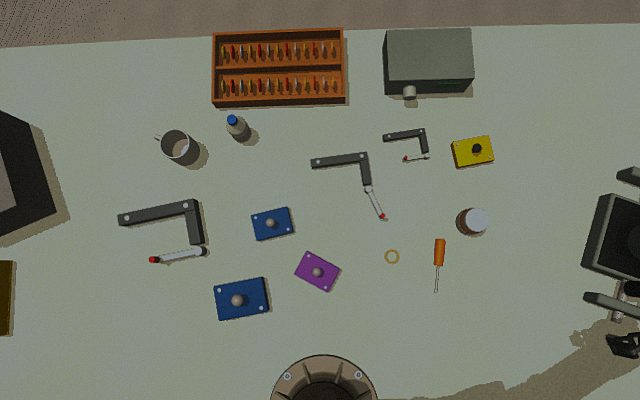

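View pics/side0.png

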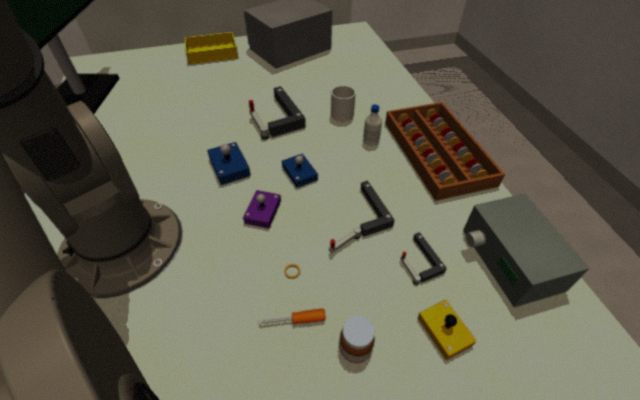

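Candidates for the holder in the top view: small blue (272,223), large blue (241,298), purple (318,271). I choose the small blue.

Candidates for the stop: large (165,212), middle (345,165), small (408,135). I choose the middle one, with its red pin at (382,216).

```bash
cat > h.py <<'E'
import cv2,numpy as np
from rig import sensors, grab_frame, calibration
def cam(n):
    c=calibration(n);K=np.array([[c['fx'],0,c['cx']],[0,c['fy'],c['cy']],[0,0,1]])
    return K,c['distortion'],cv2.Rodrigues(c['rvec'])[0],c['tvec']
def plane(n,px,z):
    K,D,R,t=cam(n);u=cv2.undistortPoints(np.float64(px).reshape(-1,1,2),K,D)[:,0]
    d=np.c_[u,np.ones(len(u))]@R;o=-R.T@t
    return (o+d*((z-o[2])/d[:,2])[:,None])[:,:2]
def blob(mask,near):
    n,l,s,c=cv2.connectedComponentsWithStats(mask.astype(np.uint8))
    i=1+np.argmin(np.hypot(*(c[1:]-near).T)+1e3*(s[1:,4]<15));return l==i,s[i]
def hull(m):
    return cv2.findContours(m.astype(np.uint8),cv2.RETR_EXTERNAL,cv2.CHAIN_APPROX_NONE)[0][0][:,0]
E
python3 - <<'E'
from h import *
p=cv2.imread('pics/top0.png');hsv=cv2.cvtColor(p,cv2.COLOR_BGR2HSV);H,S,V=cv2.split(hsv)
m,s=blob((H>100)&(H<125)&(S>110),(272,223));c=hull(m);print('holder',s)
w=plane('top',c,28).astype(np.float32);print(cv2.minAreaRect(w))
m,s=blob((V<110)&(S<90),(345,165));c=hull(m);print('stop',s)
w=plane('top',c,30).astype(np.float32);print(cv2.approxPolyDP(w[:,None],9,True)[:,0],cv2.minAreaRect(w))
m,s=blob(((H<8)|(H>172))&(S>120),(382,216));print('pin',s,plane('top',[np.argwhere(m)[:,::-1].mean(0)],45))
print('hinge',plane('top',[(367.5,188)],25))
for n,q,z in(('purple',(318,271),30),('lens',(391,257),3)):print(n,plane('top',[q],z))
cv2.imwrite('pics/crop0.png',cv2.resize(p[120:300,240:440],None,fx=4,fy=4,interpolation=cv2.INTER_CUBIC)[:600])
E
```

```text
holder [251 207  42  33 885]
((479.7166748046875, 122.53045654296875), (68.35955810546875, 98.13926696777344), 12.450530052185059)
stop [310 152  63  35 838]
[[ 572.3403   -143.29077 ]
 [ 661.4883   -131.15009 ]
 [ 644.6703     17.908882]
 [ 620.1616     13.171793]
 [ 632.40076  -108.848656]
 [ 573.0698   -119.72671 ]] ((610.3424682617188, -62.765968322753906), (92.85905456542969, 153.19207763671875), 6.065361022949219)
pin [380 213   5   5  19] [[ 490.64936199 -164.65228752]]
hinge [[ 565.54903305 -131.60123471]]
purple [[352.95477709   4.09314887]]
lens [[ 383.63480111 -187.82313384]]
```

View pics/crop0.png

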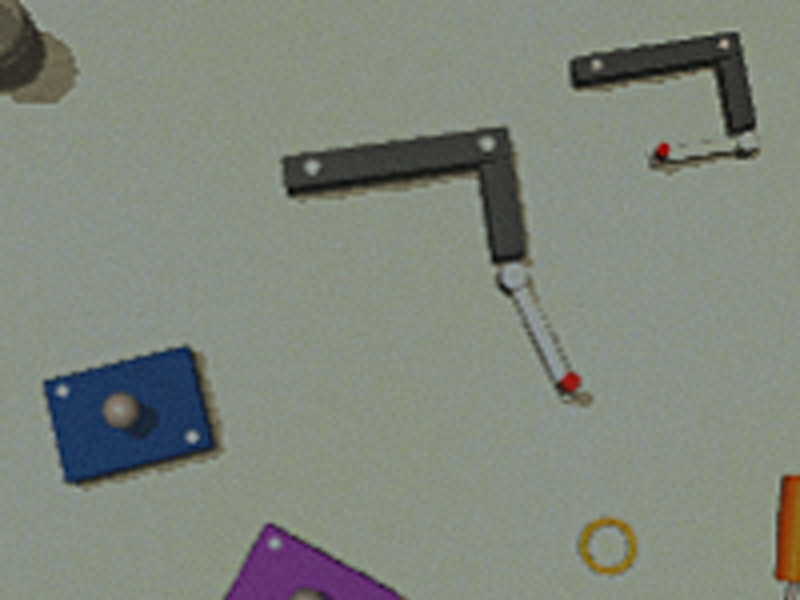

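The crop (4x) confirms the choice. The small blue holder with its grey ball is at crop (130,412). The middle stop's inner corner is at (480,180), its hinge at (512,276), and its red pin at (570,382), so the latch is open.

Moving toward the holder's left side at height.

carry_out:
  motion:
    - {"linear":[0.165,-0.093,0],"rotation":[0,0,0]}
    - {"linear":[0.165,-0.093,0],"rotation":[0,0,0]}
    - {"linear":[0.165,-0.093,0],"rotation":[0,0,0]}
    - {"linear":[0.165,-0.093,0],"rotation":[0,0,0]}
    - {"linear":[0.165,-0.093,0],"rotation":[0,0,0]}
    - {"linear":[0.165,-0.093,0],"rotation":[0,0,0]}
    - {"linear":[0.165,-0.093,0],"rotation":[0,0,0]}
    - {"linear":[0.165,-0.093,0],"rotation":[0,0,0]}
    - {"linear":[0.165,-0.093,0],"rotation":[0,0,0]}
    - {"linear":[0.165,-0.093,0],"rotation":[0,0,0]}
    - {"linear":[0.165,-0.093,0],"rotation":[0,0,0]}
    - {"linear":[0.165,-0.093,0],"rotation":[0,0,0]}
  gripper: 0.3

```text
t: 1.1
ee_pos: [521.4, -298.1, 253.2]
eef_rot: [0.987, 0.164, -0.0, -0.0]
ft_force: [-0.0, -1.3, 0.4]
gripper_width: 29.8
gripper_force: 0.0
```

carry_out:
  motion:
    - {"linear":[0,0,0],"rotation":[0,0,-0.058]}
    - {"linear":[0,0,0],"rotation":[0,0,-0.058]}
    - {"linear":[0,0,0],"rotation":[0,0,-0.058]}
    - {"linear":[0,0,0],"rotation":[0,0,-0.058]}
    - {"linear":[0,0,0],"rotation":[0,0,-0.058]}
    - {"linear":[0,0,0],"rotation":[0,0,-0.058]}
    - {"linear":[0,0,0],"rotation":[0,0,-0.058]}
    - {"linear":[0,0,0],"rotation":[0,0,-0.058]}
    - {"linear":[0,0,0],"rotation":[0,0,-0.058]}
    - {"linear":[0,0,0],"rotation":[0,0,-0.058]}
    - {"linear":[0,0,0],"rotation":[0,0,-0.058]}
    - {"linear":[0,0,0],"rotation":[0,0,0]}

```text
t: 2.1
ee_pos: [520.4, -299.8, 253.0]
eef_rot: [0.671, 0.742, 0.0, -0.0]
ft_force: [1.0, -0.7, -0.4]
gripper_width: 29.9
gripper_force: 0.0
```

```bash
cat >> h.py <<'E'
from scipy.spatial.transform import Rotation as Ro
def go(x,y,z,yaw):
    "print normalised tool-frame shift to world point; yaw(deg) = direction of tool x"
    s=sensors.get_state();R=Ro.from_quat(s['eef_rot']).as_matrix();a=np.degrees(np.arctan2(R[1,0],R[0,0]))
    print('at',s['ee_pos'].round(1),'yaw',a.round(2),'t',s['t'],'w',round(s['gripper_width'],1),'tilt',R[:,2].round(3),'lin',(R.T@(np.array([x,y,z])-s['ee_pos'])/200).round(3),'rz',round(-(yaw-a)/120,4),'q',s['qpos'].round(2))
E
python3 -c "
from h import *
go(475,215,150,96.3)"
```

```text
at [ 520.4 -299.8  253. ] yaw 95.76 t 2.1 w 29.9 tilt [-0.  0. -1.] lin [2.583 0.032 0.516] rz -0.0045 q [ 0.69  0.33 -0.34  1.76  0.12  1.08  0.41]
```

carry_out:
  motion:
    - {"linear":[0.2,0.003,0],"rotation":[0,0,0]}
    - {"linear":[0.2,0.003,0],"rotation":[0,0,0]}
    - {"linear":[0.2,0.003,0],"rotation":[0,0,0]}
    - {"linear":[0.2,0.003,0],"rotation":[0,0,0]}
    - {"linear":[0.2,0.003,0],"rotation":[0,0,0]}
    - {"linear":[0.2,0.003,0],"rotation":[0,0,0]}
    - {"linear":[0.2,0.003,0],"rotation":[0,0,0]}
    - {"linear":[0.2,0.003,0],"rotation":[0,0,0]}
    - {"linear":[0.2,0.003,0],"rotation":[0,0,0]}
    - {"linear":[0.2,0.003,0],"rotation":[0,0,0]}
    - {"linear":[0.2,0.003,0],"rotation":[0,0,0]}
    - {"linear":[0.2,0.003,0],"rotation":[0,0,-0.005]}

```text
t: 3.1
ee_pos: [482.1, 180.5, 253.5]
eef_rot: [0.671, 0.741, 0.0, 0.0]
ft_force: [1.7, -0.0, 0.3]
gripper_width: 30.0
gripper_force: 0.0
```

carry_out:
  motion:
    - {"linear":[0.18,0,0],"rotation":[0,0,0]}
    - {"linear":[0,0,0.15],"rotation":[0,0,0]}
    - {"linear":[0,0,0.15],"rotation":[0,0,0]}
    - {"linear":[0,0,0.15],"rotation":[0,0,0]}
    - {"linear":[0,0,0.15],"rotation":[0,0,0]}
    - {"linear":[0,0,0.15],"rotation":[0,0,0]}
    - {"linear":[0,0,0],"rotation":[0,0,0]}

```text
t: 3.68
ee_pos: [476.3, 213.2, 98.6]
eef_rot: [0.671, 0.742, -0.003, -0.002]
ft_force: [-1.5, -0.9, -0.5]
gripper_width: 30.2
gripper_force: 0.0
```

```bash
python3 -c "
from h import *
go(470,215,27,96.3)
p,d=grab_frame('side');cv2.imwrite('pics/side1.png',cv2.resize(p[100:280,140:420,::-1],None,fx=2.8,fy=2.8))"
```

```text
at [476.3 213.2  98.6] yaw 95.77 t 3.6833 w 30.2 tilt [-0.007 -0.003 -1.   ] lin [ 0.013 -0.028  0.358] rz -0.0044 q [-0.06  0.44 -0.59  2.04  0.35  0.76 -0.76]
```

View pics/side1.png

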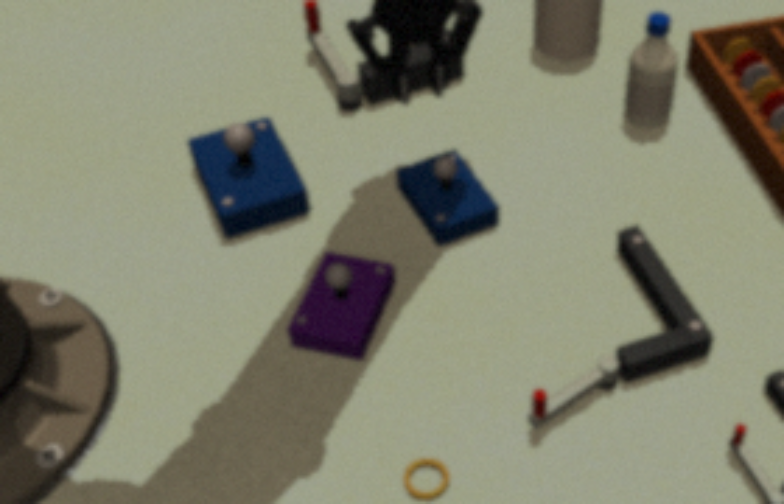

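The gripper is free beside the small blue holder at crop (447,195), and the path to the stop at (665,335) is clear. Now I lower it and start pushing.

carry_out:
  motion:
    - {"linear":[0.013,-0.028,0.12],"rotation":[0,0,-0.004]}
    - {"linear":[0,0,0.12],"rotation":[0,0,0]}
    - {"linear":[0,0,0.12],"rotation":[0,0,0]}
    - {"linear":[0,0,0],"rotation":[0,0,0]}
    - {"linear":[-0.06,0,0],"rotation":[0,0,0]}
    - {"linear":[-0.05,0,0],"rotation":[0,0,0]}
    - {"linear":[-0.05,0,0],"rotation":[0,0,0]}
    - {"linear":[-0.05,0,0],"rotation":[0,0,0]}
    - {"linear":[-0.05,0,0],"rotation":[0,0,0]}
    - {"linear":[-0.05,0,0],"rotation":[0,0,0]}

```text
t: 4.57
ee_pos: [480.8, 154.2, 32.2]
eef_rot: [0.666, 0.746, 0.001, 0.0]
ft_force: [-1.0, 3.8, 3.8]
gripper_width: 29.8
gripper_force: 2.2
```

```bash
python3 -c "
from h import *
go(470+.11*220,215-.994*220,27,96.3)"
```

```text
at [480.8 154.2  32.2] yaw 96.44 t 4.5667 w 29.8 tilt [ 0.001  0.001 -1.   ] lin [-0.792 -0.022  0.025] rz 0.0011 q [-0.01  0.52 -0.52  2.12  0.45  0.61 -0.74]
```

carry_out:
  motion:
    - {"linear":[-0.06,-0.002,0],"rotation":[0,0,0]}
    - {"linear":[-0.06,-0.002,0.01],"rotation":[0,0,0]}
    - {"linear":[-0.065,-0.002,0],"rotation":[0,0,0]}
    - {"linear":[-0.065,-0.002,0],"rotation":[0,0,0]}
    - {"linear":[-0.065,-0.002,0],"rotation":[0,0,0]}
    - {"linear":[-0.065,-0.002,0],"rotation":[0,0,0]}
    - {"linear":[-0.065,-0.002,0],"rotation":[0,0,0]}
    - {"linear":[-0.065,-0.002,0],"rotation":[0,0,0]}
    - {"linear":[-0.065,-0.002,0],"rotation":[0,0,0]}
    - {"linear":[-0.065,-0.002,0],"rotation":[0,0,0]}
    - {"linear":[-0.05,0,0],"rotation":[0,0,0]}
    - {"linear":[-0.03,0,0],"rotation":[0,0,0]}

```text
t: 5.57
ee_pos: [492.1, 9.7, 29.2]
eef_rot: [0.667, 0.745, -0.0, -0.0]
ft_force: [-0.3, 3.6, 1.1]
gripper_width: 29.8
gripper_force: 1.7
```

```bash
cat > m.py <<'E'
from h import *
def look(tag,C=(636.5,-111.5),a=6.3,near=(345,200)):
    p=cv2.cvtColor(grab_frame('top')[0],cv2.COLOR_RGB2BGR);cv2.imwrite(f'pics/{tag}.png',p)
    H,S,V=cv2.split(cv2.cvtColor(p,cv2.COLOR_BGR2HSV));m,s=blob((H>100)&(H<125)&(S>110),near)
    q=cv2.minAreaRect(plane('top',hull(m),28).astype(np.float32));t=np.radians(a)
    d=np.array(q[0])-C;print('holder',q,'sx,sy',d@[np.cos(t),np.sin(t)],d@[-np.sin(t),np.cos(t)])
E
python3 -c "
from m import *
look('top2');go(494.2,-3.7,27,96.3)"
```

```text
holder ((519.2330322265625, -92.32571411132812), (25.908525466918945, 13.021271705627441), 42.89784622192383) sx,sy -114.45471027876155 31.926701444429035
at [492.1   9.   29.1] yaw 96.35 t 5.6167 w 29.7 tilt [-0.001 -0.001 -1.   ] lin [-0.064  0.003  0.011] rz 0.0004 q [ 0.28  0.52 -0.51  2.14  0.45  0.59 -0.45]
```

carry_out:
  motion:
    - {"linear":[-0.035,0,0],"rotation":[0,0,0]}
    - {"linear":[-0.025,0,0],"rotation":[0,0,0]}
    - {"linear":[0,0,0],"rotation":[0,0,0]}
    - {"linear":[0.1,0,0],"rotation":[0,0,0]}
    - {"linear":[0.1,0,0],"rotation":[0,0,0]}
    - {"linear":[0,0,-0.15],"rotation":[0,0,0]}
    - {"linear":[0,0,-0.2],"rotation":[0,0,0]}
    - {"linear":[0,0,-0.2],"rotation":[0,0,0]}
    - {"linear":[0,0,-0.2],"rotation":[0,0,0]}
    - {"linear":[0.2,0,0],"rotation":[0,0,0]}
    - {"linear":[0.2,0,0],"rotation":[0,0,0]}
    - {"linear":[0.2,0,0],"rotation":[0,0,0]}

```text
t: 6.62
ee_pos: [475.8, 159.2, 180.3]
eef_rot: [0.667, 0.745, 0.001, 0.001]
ft_force: [1.4, 1.4, 0.1]
gripper_width: 30.2
gripper_force: 0.0
```

carry_out:
  motion:
    - {"linear":[0,0,0],"rotation":[0,0,0.058]}
    - {"linear":[0,0,0],"rotation":[0,0,0.058]}
    - {"linear":[0,0,0],"rotation":[0,0,0.058]}
    - {"linear":[0,0,0],"rotation":[0,0,0.058]}
    - {"linear":[0,0,0],"rotation":[0,0,0.058]}
    - {"linear":[0,0,0],"rotation":[0,0,0.058]}
    - {"linear":[0,0,0],"rotation":[0,0,0.058]}
    - {"linear":[0,0,0],"rotation":[0,0,0.058]}
    - {"linear":[0,0,0],"rotation":[0,0,0.058]}
    - {"linear":[0,0,0],"rotation":[0,0,0.058]}
    - {"linear":[0,0,0],"rotation":[0,0,0.058]}
    - {"linear":[0,0,0],"rotation":[0,0,0.058]}

```text
t: 7.62
ee_pos: [475.5, 158.6, 179.3]
eef_rot: [0.994, 0.11, -0.0, 0.0]
ft_force: [0.1, -0.1, -0.1]
gripper_width: 29.7
gripper_force: 0.0
```

```bash
python3 -c "
from m import *
look('top3');go(434.9,-71.4,120,6.3)"
```

```text
holder ((490.8727111816406, -63.431026458740234), (68.12300872802734, 97.30821228027344), 6.476682186126709) sx,sy -139.47302343784006 63.758993083359655
at [475.5 158.6 179.4] yaw 12.07 t 7.6667 w 30.2 tilt [-0. -0. -1.] lin [-0.439  1.082  0.297] rz 0.0481 q [-0.06  0.26 -0.44  2.04  0.15  0.87 -1.95]
```

View pics/top3.png

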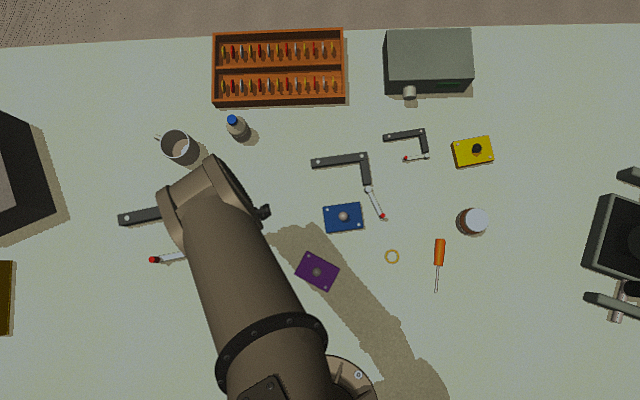

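Top view: holder at (343,217), now aligned with the stop. The latch is untouched, with its pin at (382,216). Next I go round to the holder's near side.

carry_out:
  motion:
    - {"linear":[0,0,0],"rotation":[0,0,0.048]}
    - {"linear":[-0.059,0.185,0],"rotation":[0,0,0]}
    - {"linear":[-0.059,0.185,0],"rotation":[0,0,0]}
    - {"linear":[-0.059,0.185,0],"rotation":[0,0,0]}
    - {"linear":[-0.059,0.185,0],"rotation":[0,0,0]}
    - {"linear":[-0.059,0.185,0],"rotation":[0,0,0]}
    - {"linear":[-0.059,0.185,0],"rotation":[0,0,0]}
    - {"linear":[0,0,0.1],"rotation":[0,0,0]}
    - {"linear":[0,0,0.1],"rotation":[0,0,0]}
    - {"linear":[0,0,0],"rotation":[0,0,0]}

```text
t: 8.5
ee_pos: [431.4, -71.0, 136.9]
eef_rot: [0.998, 0.064, -0.002, -0.0]
ft_force: [-0.7, 0.9, -0.6]
gripper_width: 30.1
gripper_force: 0.0
```

```bash
python3 -c "
from m import *
go(430.5,-70,29,6.3)"
```

```text
at [431.4 -71.  136.9] yaw 7.3 t 8.5 w 30.1 tilt [-0.004  0.    -1.   ] lin [-0.002 -0.005  0.54 ] rz 0.0083 q [ 0.28  0.21 -0.29  2.21  0.09  0.73 -1.52]
```

carry_out:
  motion:
    - {"linear":[0,-0.005,0.15],"rotation":[0,0,0.008]}
    - {"linear":[0,0,0.15],"rotation":[0,0,0]}
    - {"linear":[0,0,0.14],"rotation":[0,0,0]}
    - {"linear":[0,0,0.1],"rotation":[0,0,0]}
    - {"linear":[0,0,0],"rotation":[0,0,0]}
    - {"linear":[0.05,0,0],"rotation":[0,0,0]}
    - {"linear":[0.05,0,0],"rotation":[0,0,0]}
    - {"linear":[0.05,0,0],"rotation":[0,0,0]}
    - {"linear":[0.05,0,0],"rotation":[0,0,0]}
    - {"linear":[0.05,0,0],"rotation":[0,0,0]}
    - {"linear":[0.05,0,0],"rotation":[0,0,0]}
    - {"linear":[0,0,0],"rotation":[0,0,0]}

```text
t: 9.5
ee_pos: [495.6, -62.6, 31.9]
eef_rot: [0.999, 0.055, 0.001, -0.0]
ft_force: [-0.3, 0.4, -0.3]
gripper_width: 30.3
gripper_force: 0.0
```

carry_out:
  motion:
    - {"linear":[0.05,0,0],"rotation":[0,0,0]}
    - {"linear":[0.05,0,0],"rotation":[0,0,0]}
    - {"linear":[0.05,0,0],"rotation":[0,0,0]}
    - {"linear":[0.05,0,0],"rotation":[0,0,0]}
    - {"linear":[0.03,0,0],"rotation":[0,0,0]}
    - {"linear":[0,0,0],"rotation":[0,0,0]}

```text
t: 10.0
ee_pos: [540.1, -57.7, 31.4]
eef_rot: [0.999, 0.055, 0.001, -0.0]
ft_force: [1.0, 0.1, -0.4]
gripper_width: 29.9
gripper_force: 0.0
```

```bash
python3 -c "
from m import *
s=.994*(-81)
go(636.5+.994*(-81)-.11*64,-111.5-.11*81+.994*64,29,6.3);look('top4')"
```

```text
at [540.1 -57.7  31.4] yaw 6.25 t 10.0 w 29.9 tilt [ 0.001  0.    -1.   ] lin [0.044 0.    0.012] rz -0.0004 q [ 0.17  0.53 -0.23  2.05  0.2   0.59 -1.66]
holder ((764.8259887695312, 228.80947875976562), (25.05405044555664, 25.343538284301758), 87.76616668701172) sx,sy 164.89464861654952 324.1725706858091
```

```bash
python3 -c "
from m import *
a=cv2.imread('pics/top4.png')[120:270,270:430]
b=cv2.cvtColor(grab_frame('side')[0],cv2.COLOR_RGB2BGR)[150:300,260:420]
cv2.imwrite('pics/c4.png',cv2.resize(np.hstack([a,b]),None,fx=2.5,fy=2.5))"
```

```text
(no output)
```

View pics/c4.png

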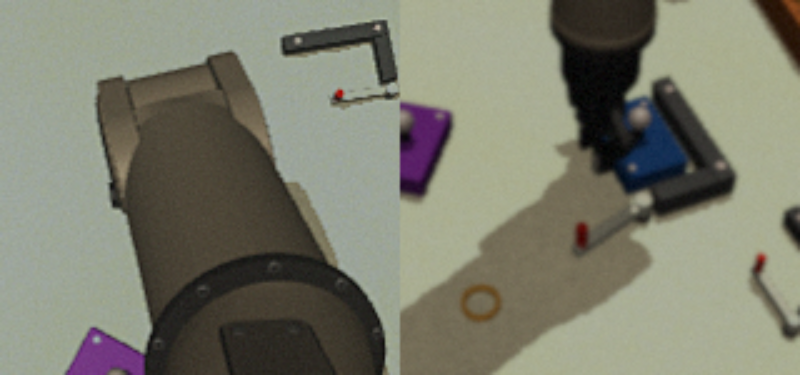

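Side view (right half): holder at (650,145), close to the long arm. The fingers are behind it and the latch is open. Next I nudge it until the force shows wall contact.

carry_out:
  motion:
    - {"linear":[0.02,0,0],"rotation":[0,0,0]}
    - {"linear":[0.015,0,0],"rotation":[0,0,0]}
    - {"linear":[0,0,0],"rotation":[0,0,0]}

```text
t: 10.35
ee_pos: [545.8, -57.2, 31.4]
eef_rot: [0.999, 0.054, 0.0, -0.0]
ft_force: [0.5, -0.2, -0.7]
gripper_width: 30.1
gripper_force: 0.0
```

carry_out:
  motion:
    - {"linear":[0.01,0,0],"rotation":[0,0,0]}
    - {"linear":[0.01,0,0],"rotation":[0,0,0]}
    - {"linear":[0,0,0],"rotation":[0,0,0]}

```text
t: 10.6
ee_pos: [549.7, -56.8, 31.3]
eef_rot: [0.999, 0.054, 0.0, -0.0]
ft_force: [-1.4, -0.8, 0.5]
gripper_width: 29.7
gripper_force: 0.5
```

carry_out:
  motion:
    - {"linear":[0.012,0,0],"rotation":[0,0,0]}
    - {"linear":[0.012,0,0],"rotation":[0,0,0]}
    - {"linear":[0,0,0],"rotation":[0,0,0]}

```text
t: 10.85
ee_pos: [553.5, -56.4, 31.1]
eef_rot: [0.999, 0.054, -0.001, 0.0]
ft_force: [-7.5, -0.4, 3.2]
gripper_width: 30.0
gripper_force: 3.6
```

carry_out:
  motion:
    - {"linear":[0.01,0,0],"rotation":[0,0,0]}
    - {"linear":[0.01,0,0],"rotation":[0,0,0]}
    - {"linear":[0,0,0],"rotation":[0,0,0]}

```text
t: 11.1
ee_pos: [553.7, -56.5, 30.3]
eef_rot: [0.999, 0.054, -0.005, 0.0]
ft_force: [-27.6, -1.6, 17.1]
gripper_width: 29.8
gripper_force: 13.7
```

carry_out:
  motion:
    - {"linear":[-0.03,0,0],"rotation":[0,0,0]}
    - {"linear":[-0.07,0,0],"rotation":[0,0,0]}
    - {"linear":[0,0,-0.15],"rotation":[0,0,0]}
    - {"linear":[0,0,-0.2],"rotation":[0,0,0]}
    - {"linear":[0,0,-0.2],"rotation":[0,0,0]}
    - {"linear":[0,-0.2,0],"rotation":[0,0,0]}
    - {"linear":[0,-0.2,0],"rotation":[0,0,0]}
    - {"linear":[0,-0.2,0],"rotation":[0,0,0]}
    - {"linear":[0,-0.2,0],"rotation":[0,0,0]}
    - {"linear":[0,0,0],"rotation":[0,0,-0.058]}
    - {"linear":[0,0,0],"rotation":[0,0,-0.058]}
    - {"linear":[0,0,0],"rotation":[0,0,-0.058]}

```text
t: 12.1
ee_pos: [521.4, 102.5, 141.7]
eef_rot: [0.971, 0.238, 0.001, -0.0]
ft_force: [-0.7, -0.9, -0.4]
gripper_width: 30.0
gripper_force: 0.0
```

carry_out:
  motion:
    - {"linear":[0,0,0],"rotation":[0,0,-0.058]}
    - {"linear":[0,0,0],"rotation":[0,0,-0.058]}
    - {"linear":[0,0,0],"rotation":[0,0,-0.058]}
    - {"linear":[0,0,0],"rotation":[0,0,-0.058]}
    - {"linear":[0,0,0],"rotation":[0,0,-0.058]}
    - {"linear":[0,0,0],"rotation":[0,0,-0.058]}
    - {"linear":[0,0,0],"rotation":[0,0,-0.058]}
    - {"linear":[0,0,0],"rotation":[0,0,-0.058]}
    - {"linear":[0,0,0],"rotation":[0,0,-0.058]}
    - {"linear":[0,0,0],"rotation":[0,0,-0.058]}
    - {"linear":[0,0,0],"rotation":[0,0,0]}

```text
t: 13.02
ee_pos: [521.5, 101.1, 141.5]
eef_rot: [0.662, 0.749, 0.001, 0.0]
ft_force: [-0.8, -0.2, -0.0]
gripper_width: 30.0
gripper_force: 0.0
```

```bash
python3 -c "
from m import *
look('top5',near=(345,185))
x,y=-37,152
go(636.5+.994*x-.11*y,-111.5+.11*x+.994*y,31,96.3)"
```

```text
holder ((598.2350463867188, -52.1907958984375), (70.59833526611328, 97.31478118896484), 6.461843967437744) sx,sy -31.525615200462003 63.15001149975955
at [521.4 101.1 141.5] yaw 96.6 t 13.0667 w 30.2 tilt [ 0.001  0.001 -1.   ] lin [-0.361  0.268  0.552] rz 0.0025 q [ 0.23  0.4  -0.66  2.    0.33  0.85 -0.49]
```

carry_out:
  motion:
    - {"linear":[-0.12,0.12,0],"rotation":[0,0,0.002]}
    - {"linear":[-0.12,0.12,0],"rotation":[0,0,0]}
    - {"linear":[-0.12,0.013,0.05],"rotation":[0,0,0]}
    - {"linear":[-0.01,0,0.15],"rotation":[0,0,0]}
    - {"linear":[0,0,0.15],"rotation":[0,0,0]}
    - {"linear":[0,0,0.15],"rotation":[0,0,0]}
    - {"linear":[0,0,0.05],"rotation":[0,0,0]}
    - {"linear":[0,0,0],"rotation":[0,0,0]}
    - {"linear":[0,0,0],"rotation":[0,0,0]}

```text
t: 13.82
ee_pos: [580.0, 33.8, 32.0]
eef_rot: [0.667, 0.745, 0.0, -0.0]
ft_force: [-0.2, 0.2, 0.5]
gripper_width: 29.9
gripper_force: 0.0
```

carry_out:
  motion:
    - {"linear":[-0.04,0,0],"rotation":[0,0,0]}
    - {"linear":[-0.04,0,0],"rotation":[0,0,0]}
    - {"linear":[-0.03,0,0],"rotation":[0,0,0]}
    - {"linear":[-0.03,0,0],"rotation":[0,0,0]}
    - {"linear":[0,0,0],"rotation":[0,0,0]}

```text
t: 14.23
ee_pos: [583.3, 3.7, 32.0]
eef_rot: [0.667, 0.745, 0.0, 0.0]
ft_force: [0.4, 0.7, 0.2]
gripper_width: 30.1
gripper_force: 0.0
```

```bash
python3 -c "
from m import *
x,y=-40,108
go(636.5+.994*x-.11*y,-111.5+.11*x+.994*y,31,96.3)"
```

```text
at [583.3   3.7  32. ] yaw 96.35 t 14.2333 w 30.1 tilt [ 0.001 -0.    -1.   ] lin [-0.062  0.001  0.005] rz 0.0004 q [ 0.3   0.62 -0.53  1.94  0.47  0.71 -0.41]
```

carry_out:
  motion:
    - {"linear":[-0.02,0,0],"rotation":[0,0,0]}
    - {"linear":[-0.02,0,0],"rotation":[0,0,0]}
    - {"linear":[-0.01,0,0],"rotation":[0,0,0]}
    - {"linear":[0,0,0],"rotation":[0,0,0]}

```text
t: 14.57
ee_pos: [584.0, -4.6, 31.4]
eef_rot: [0.666, 0.746, 0.0, 0.0]
ft_force: [0.4, 1.8, 0.8]
gripper_width: 30.1
gripper_force: 0.6
```

carry_out:
  motion:
    - {"linear":[-0.012,0,0],"rotation":[0,0,0]}
    - {"linear":[-0.012,0,0],"rotation":[0,0,0]}
    - {"linear":[0,0,0],"rotation":[0,0,0]}

```text
t: 14.82
ee_pos: [584.5, -7.4, 31.5]
eef_rot: [0.666, 0.746, 0.001, -0.001]
ft_force: [-1.1, 10.8, 1.9]
gripper_width: 29.6
gripper_force: 5.7
```

carry_out:
  motion:
    - {"linear":[-0.01,0,0],"rotation":[0,0,0]}
    - {"linear":[-0.008,0,0],"rotation":[0,0,0]}
    - {"linear":[0,0,0],"rotation":[0,0,0]}

```text
t: 15.07
ee_pos: [584.6, -7.6, 31.5]
eef_rot: [0.665, 0.747, 0.002, -0.002]
ft_force: [-4.8, 26.7, 3.1]
gripper_width: 30.0
gripper_force: 13.6
```

carry_out:
  motion:
    - {"linear":[0.03,0,0],"rotation":[0,0,0]}
    - {"linear":[0.12,0,0],"rotation":[0,0,0]}
    - {"linear":[0.05,0,-0.15],"rotation":[0,0,0]}
    - {"linear":[0,0,-0.2],"rotation":[0,0,0]}
    - {"linear":[0,0,-0.2],"rotation":[0,0,0]}
    - {"linear":[0.2,0,-0.1],"rotation":[0,0,0]}
    - {"linear":[0.2,0,0],"rotation":[0,0,0]}
    - {"linear":[0.2,0,0],"rotation":[0,0,0]}
    - {"linear":[0,0,0],"rotation":[0,0,0]}

```text
t: 15.82
ee_pos: [565.7, 151.5, 161.2]
eef_rot: [0.663, 0.749, 0.002, -0.001]
ft_force: [-1.2, 0.8, 0.1]
gripper_width: 30.0
gripper_force: 0.0
```

```bash
python3 -c "
from m import *
look('top6',near=(345,185));go(0,0,0,0)
a=cv2.imread('pics/top6.png')[130:250,280:440]
cv2.imwrite('pics/c6.png',cv2.resize(a,None,fx=5,fy=5,interpolation=cv2.INTER_CUBIC))"
```

```text
holder ((599.8519897460938, -67.46340942382812), (70.22250366210938, 97.67784881591797), 6.072359561920166) sx,sy -31.59436635782924 47.792195802150324
at [566.3 147.7 160.5] yaw 96.83 t 15.8667 w 29.9 tilt [ 0.001  0.001 -1.   ] lin [-0.398 -2.9    0.8  ] rz 0.8069 q [ 0.15  0.46 -0.66  1.87  0.34  0.93 -0.54]
```

View pics/c6.png

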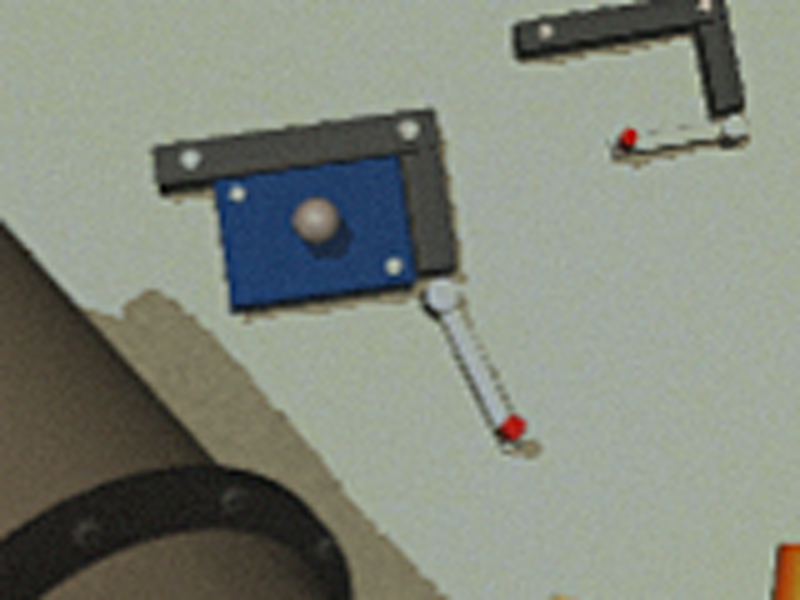

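The holder is flush in the corner (crop (315,235)), with both stop arms touching it. The latch is open, with its pin at (512,427). Now I close the fingers and go behind the pin, on the -y side.

```bash
python3 -c "
from m import *
go(504,-197,52,112.9)"
```

```text
at [566.3 147.7 160.5] yaw 96.83 t 15.8667 w 29.9 tilt [ 0.001  0.001 -1.   ] lin [-1.675 -0.514  0.54 ] rz -0.1339 q [ 0.15  0.46 -0.66  1.87  0.34  0.93 -0.54]
```

carry_out:
  motion:
    - {"linear":[-0.168,-0.051,0],"rotation":[0,0,0]}
    - {"linear":[-0.168,-0.051,0],"rotation":[0,0,0]}
    - {"linear":[-0.168,-0.051,0],"rotation":[0,0,0]}
    - {"linear":[-0.168,-0.051,0],"rotation":[0,0,0]}
    - {"linear":[-0.168,-0.051,0],"rotation":[0,0,0]}
    - {"linear":[-0.168,-0.051,0],"rotation":[0,0,0]}
    - {"linear":[-0.168,-0.051,0],"rotation":[0,0,0]}
    - {"linear":[-0.168,-0.051,0],"rotation":[0,0,0]}
    - {"linear":[-0.168,-0.051,0],"rotation":[0,0,0]}
    - {"linear":[-0.168,-0.051,0],"rotation":[0,0,0]}
    - {"linear":[0,0,0],"rotation":[0,0,-0.05]}
    - {"linear":[0,0,0],"rotation":[0,0,-0.05]}
  gripper: 1

```text
t: 16.87
ee_pos: [502.2, -205.6, 159.5]
eef_rot: [0.585, 0.811, -0.001, -0.0]
ft_force: [-0.2, 0.6, 0.7]
gripper_width: -0.2
gripper_force: 0.0
```

carry_out:
  motion:
    - {"linear":[0,0,0],"rotation":[0,0,-0.034]}
    - {"linear":[0,0,0],"rotation":[0,0,0]}
    - {"linear":[0,0,0],"rotation":[0,0,0]}

```text
t: 17.12
ee_pos: [503.1, -202.8, 159.7]
eef_rot: [0.557, 0.831, -0.0, -0.0]
ft_force: [0.8, 0.4, -0.5]
gripper_width: -0.0
gripper_force: 0.0
```

```bash
python3 -c "
from m import *
go(504,-197,52,112.9)"
```

```text
at [ 503.1 -202.8  159.7] yaw 112.35 t 17.1167 w -0.0 tilt [-0.001  0.    -1.   ] lin [0.025 0.016 0.538] rz -0.0046 q [ 0.79  0.39 -0.64  1.96  0.3   0.89  0.39]
```

carry_out:
  motion:
    - {"linear":[0,0.016,0.15],"rotation":[0,0,-0.005]}
    - {"linear":[0,0,0.15],"rotation":[0,0,0]}
    - {"linear":[0,0,0.15],"rotation":[0,0,0]}
    - {"linear":[0,0,0.088],"rotation":[0,0,0]}
    - {"linear":[0,0,0],"rotation":[0,0,0]}
    - {"linear":[0.04,0,0],"rotation":[0,0,0]}
    - {"linear":[0.04,0,0],"rotation":[0,0,0]}
    - {"linear":[0.03,0,0],"rotation":[0,0,0]}
    - {"linear":[0,0,0],"rotation":[0,0,0]}

```text
t: 17.87
ee_pos: [498.0, -179.1, 53.7]
eef_rot: [0.55, 0.835, 0.0, 0.001]
ft_force: [0.6, 0.2, 0.7]
gripper_width: -0.2
gripper_force: 0.0
```

carry_out:
  motion:
    - {"linear":[0.042,-0.007,0],"rotation":[0,0,0.05]}
    - {"linear":[0.042,-0.007,0],"rotation":[0,0,0.05]}
    - {"linear":[0.042,-0.007,0],"rotation":[0,0,0.05]}
    - {"linear":[0.042,-0.007,0],"rotation":[0,0,0.05]}
    - {"linear":[0.042,-0.007,0],"rotation":[0,0,0.05]}
    - {"linear":[0.042,-0.007,0],"rotation":[0,0,0.05]}
    - {"linear":[0.042,-0.007,0],"rotation":[0,0,0.05]}
    - {"linear":[0.042,-0.007,0],"rotation":[0,0,0.05]}
    - {"linear":[0,0,0],"rotation":[0,0,0]}

```text
t: 18.62
ee_pos: [485.4, -114.2, 53.4]
eef_rot: [0.844, 0.537, 0.001, 0.0]
ft_force: [0.3, 0.0, -0.2]
gripper_width: -0.2
gripper_force: 0.0
```

```bash
python3 -c "
from m import *
go(504,-197,52,6.3)
b=cv2.cvtColor(grab_frame('side')[0],cv2.COLOR_RGB2BGR)[160:310,260:420]
cv2.imwrite('pics/c7.png',cv2.resize(b,None,fx=4,fy=4))"
```

```text
at [ 485.4 -114.2   53.4] yaw 64.94 t 18.6167 w -0.2 tilt [ 0.002 -0.    -1.   ] lin [-0.336  0.26   0.007] rz 0.4887 q [ 0.42  0.45 -0.37  2.13  0.29  0.6  -0.6 ]
```

View pics/c7.png

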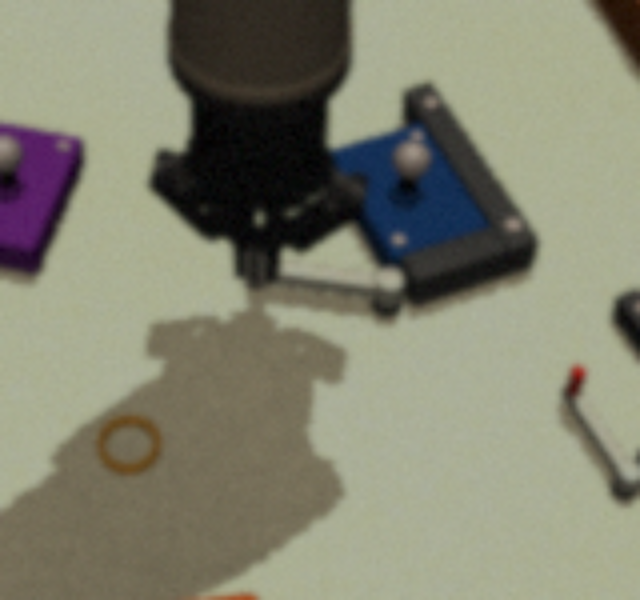

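The side view shows the latch bar, at crop (330,280), swinging with the fingers. The holder is undisturbed. Continuing the arc.

carry_out:
  motion:
    - {"linear":[0.042,-0.007,0],"rotation":[0,0,0.05]}
    - {"linear":[0.042,-0.007,0],"rotation":[0,0,0.05]}
    - {"linear":[0.042,-0.007,0],"rotation":[0,0,0.05]}
    - {"linear":[0.042,-0.007,0],"rotation":[0,0,0.05]}
    - {"linear":[0.042,-0.007,0],"rotation":[0,0,0.05]}
    - {"linear":[0.042,-0.007,0],"rotation":[0,0,0.05]}
    - {"linear":[0.042,-0.007,0],"rotation":[0,0,0.05]}
    - {"linear":[0.042,-0.007,0],"rotation":[0,0,0.05]}
    - {"linear":[0,0,0],"rotation":[0,0,0.05]}
    - {"linear":[0,0,0],"rotation":[0,0,0]}

```text
t: 19.5
ee_pos: [524.3, -62.6, 52.7]
eef_rot: [0.995, 0.097, 0.0, 0.0]
ft_force: [-0.2, 0.1, 0.3]
gripper_width: -0.1
gripper_force: 0.0
```

```bash
python3 -c "
from m import *
x,y=-78-17,68
go(640.1+.994*x-.11*y,-113.3+.11*x+.994*y,53,6.3)"
```

```text
at [524.3 -62.6  52.7] yaw 11.08 t 19.5 w -0.1 tilt [ 0.001 -0.    -1.   ] lin [ 0.074 -0.018 -0.002] rz 0.0398 q [ 0.11  0.47 -0.14  2.08  0.11  0.6  -1.48]
```

carry_out:
  motion:
    - {"linear":[0.03,-0.015,0],"rotation":[0,0,0.04]}
    - {"linear":[0.03,0,0],"rotation":[0,0,0]}
    - {"linear":[0.02,0,0],"rotation":[0,0,0]}
    - {"linear":[0,0,0],"rotation":[0,0,0]}

```text
t: 19.83
ee_pos: [539.4, -57.4, 52.3]
eef_rot: [0.998, 0.058, -0.0, -0.0]
ft_force: [-0.5, 0.3, -0.4]
gripper_width: 0.2
gripper_force: 0.0
```

carry_out:
  motion:
    - {"linear":[0.012,0,0],"rotation":[0,0,0]}
    - {"linear":[0.01,0,0],"rotation":[0,0,0]}
    - {"linear":[0,0,0],"rotation":[0,0,0]}

```text
t: 20.08
ee_pos: [540.4, -57.2, 51.7]
eef_rot: [0.998, 0.057, -0.003, -0.0]
ft_force: [-18.2, -0.5, 11.2]
gripper_width: -0.2
gripper_force: 8.4
```

carry_out:
  motion:
    - {"linear":[0,0,0],"rotation":[0,0,0]}
    - {"linear":[-0.05,0,0],"rotation":[0,0,0]}
    - {"linear":[-0.1,0,0],"rotation":[0,0,0]}
    - {"linear":[0,0,-0.2],"rotation":[0,0,0]}
    - {"linear":[0,0,-0.2],"rotation":[0,0,0]}
    - {"linear":[0,0,-0.2],"rotation":[0,0,0]}
    - {"linear":[0,-0.2,0],"rotation":[0,0,0]}
    - {"linear":[0,-0.2,0],"rotation":[0,0,0]}
    - {"linear":[0,-0.2,0],"rotation":[0,0,0]}
    - {"linear":[0,-0.2,0],"rotation":[0,0,0]}
    - {"linear":[0,-0.2,0],"rotation":[0,0,0]}
    - {"linear":[0,0,0],"rotation":[0,0,0]}

```text
t: 21.08
ee_pos: [490.5, 146.3, 173.0]
eef_rot: [0.998, 0.06, 0.001, -0.002]
ft_force: [-0.8, 1.1, 1.2]
gripper_width: -0.5
gripper_force: 0.0
```

```bash
python3 -c "
from m import *
look('top8',near=(345,185),C=(640.1,-113.3));go(0,0,0,0)
a=cv2.imread('pics/top8.png')
cv2.imwrite('pics/c8.png',cv2.resize(a[100:300,220:480],None,fx=3,fy=3,interpolation=cv2.INTER_CUBIC))"
```

```text
holder ((599.7467041015625, -67.43619537353516), (70.20384216308594, 98.0062484741211), 6.440509796142578) sx,sy -35.07676754227713 50.014972192998826
at [491.  142.7 172.7] yaw 6.82 t 21.1333 w -0.2 tilt [ 0.001  0.002 -1.   ] lin [-2.523  0.418  0.859] rz 0.0568 q [-0.19  0.27 -0.25  2.04  0.09  0.85 -1.94]
```

View pics/c8.png

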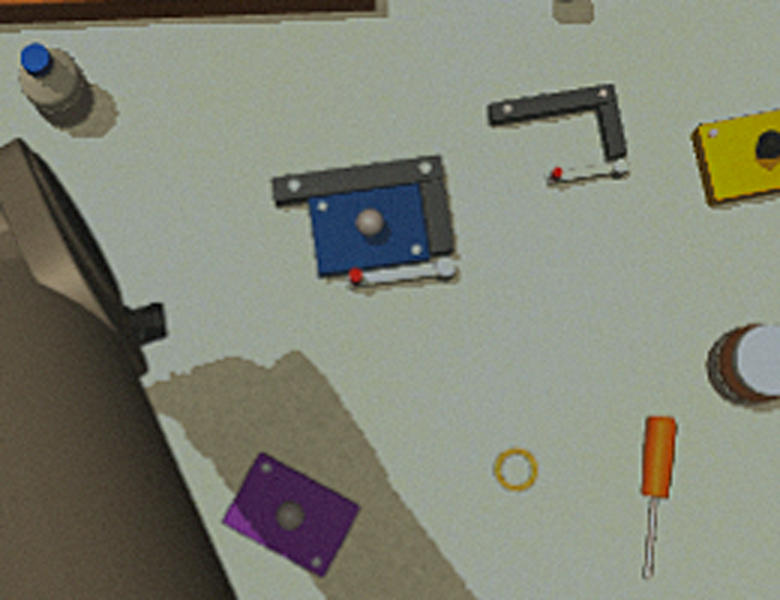

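The holder at (370,228) is seated flush against both arms. The latch is closed along its near side, with the pin at (356,276). The lens, driver, jar, bottle and spare visible in this crop look unmoved.

```bash
python3 -c "
from rig import order
print(order.sign_off())"
```

```text
the job is handed in; nothing more can be done
None
```

I pushed the small blue holder flush into the corner of the middle-sized stop, closed its latch fully across the near side, and handed the job in at about 21 s on the robot's clock; the hand-in returned no verdict.

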